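# Put the sharpening plate away under the flap

### The job

Put the orange-topped sharpening plate away in the grey keep-box. First lift the box's blue flap by its yellow tab until it stands up by itself and leave it standing; then slide the plate along its wooden base, out over the end that has free room, until it overhangs by about a third of its length, pinch it there, and lower it gently on to the black rubber bed in the bottom of the box, flat and lengthwise, orange side up. Leave the tea box and the other small things on the board where they are, and do not let the plate fall.

Things in the scene. Friction and masses are not known exactly. Their poses are not given: they have to be found in the camera images.
- plate: sharpening plate, loose thin slab 48 (x) by 140 (y) by 6 mm, aluminium with orange top, about 0.11 kg. Origin: centre of its underside; y along its length, z up. It starts on the base's seat between the rails, where its sides cannot be gripped; pressing on its top with closed fingertips (about 6 to 10 N) and moving level drags it along.
- base: dark wooden base, fixed, 72 (x) by 180 (y) mm, left or right of the box. Origin: centre of its underside; y along its length. Seat 34 mm up; along both long sides a rail 10 mm wide rises to 40 mm (level with the plate's top); the 52 mm channel between is open at both ends. The tea box stands close off one end; the black stick lies low off the other, and only that end has room.
- keep_box: grey keep-box, fixed, outside 132 (x) by 188 (y) mm. Origin: centre of its underside, on the board; y along its length. Floor 5 mm thick, walls 6 mm; inside 120 by 176 mm; side walls and +y end wall 55 mm high, -y end wall 44 mm. The flap covers it 45 mm up, hinged at the +y end.
- bed (a point): centre of the top of the black rubber bed, 64 (x) by 156 (y) by 2 mm, on the box's floor, 7 mm above the box's underside; axes as the box's. The plate belongs on it, long side along y, either way round.
- flap (a joint): angle of the blue flap: 0 shut (level), grows as it is lifted, stop at 1.75 rad. Its friction hinge holds it at any angle (about 0.2 N m). It counts as standing above 1.3 rad.
- flap_hinge (a point): on the flap's hinge line, which runs along the box's x axis, 85 mm from the box's centre towards +y and 45 mm above its underside. Standing, the flap with its tab rises about 215 mm above this point.
- flap_tab (a point): centre of the outer part of the yellow tab on the flap's free edge: the tab is 26 mm wide along the box's x, 10 mm thick, and stands out 30 mm beyond the flap past the box's -y end wall; this point lies 200 mm from the hinge line and, with the flap shut, 4 mm above it. Pinch the tab across its width, from above.
- tea_box: small brown tea box, loose, 60 (x) by 78 (y) by 61 mm high, close off one end of the base; leave it alone. Origin: centre of its underside.
- stick: black memory stick, loose, 24 by 57 by 9 mm, lying off the other end of the base; leave it alone. Origin: centre of its underside.
- matches: small red box, loose, 48 by 61 by 15 mm, lying behind the base; leave it alone. Origin: centre of its underside.
- adapter: white plug adapter, loose, 36 by 41 by 28 mm, in front of the base; leave it alone. Origin: centre of its underside.
- biscuits: green packet, loose, 45 by 120 by 11 mm, lying behind the keep-box; leave it alone. Origin: centre of its underside.
- cover_board: light wooden cover board, fixed, 300 (x) by 860 (y) by 16 mm, over the worktop, its far right corner cut away round the hob knobs; everything above stands on its top, at z = 0.016. Origin: centre of its underside. Tall things (jar, mug) stand behind it, a black console right of it. Wall cabinets hang above the worktop's back part, about 0.6 m up: cross high only over the board's near half.

How it is judged:
By the outcome, as a careful person would: the job done as asked, in the order asked, and still so for the second after the job is handed in, with the robot touching nothing.
It also fails if it takes over 72 s, if anything falls off the work surface, if the arm or the gripper's body presses on something with over 40 N, if the wrist force passes 120 N, or if a joint passes its speed limit or range.

### The arm

A 6-joint arm with a two-finger parallel gripper is mounted at the origin on a cart in front of the work surface, level with it; the furniture and walls round the work are solid. World frame = base frame: x ahead of the robot, y to its left, z up, the work surface at z = 0. Lengths are in m, angles in rad, forces in N, time in s.
With the tool pointing down it reaches from about 0.375 to 0.975 m from the base axis. Payload 3.8 kg.
Tool frame: the origin (TCP) lies midway between the tips of the shut fingers; the grasp point (between the pads) lies 19 mm behind it (robot.grasp_offset is the distance from the TCP to the grasp point, in m); z points along the fingers, y is the line along which they close (so a half turn about z gives the same grasp; the last joint's range is limited). The gripper opens to 88 mm and grips with 3 to 60 N. Pads are 18 mm wide; open, the fingers measure 123 mm over their backs; the gripper's body (75 mm by 187 mm) begins 45 mm behind the grasp point.
Start: joints at [-1.249, 0.264, 1.604, -0, 1.274, -0.037], TCP at [0.237, -0.632, 0.239] pointing down, gripper open.
Joint ranges: [-2.63, 2.63], [-0.94, 2.18], [0.31, 2.57], [-1.31, 4.45], [0, 2.66], [-2.55, 2.55]. Speed limits (rad/s): [2.57, 2.57, 3.14, 3.14, 3.14, 3.14].

### API

Orientations are given as a 3x3 rotation matrix whose columns are the frame's x, y, z axes.
In Python, from station import robot, eyes gives the robot as it stands.
- The arm moves only by the tool send_rows, never from a script. Its argument "deltas" is a list of rows, each an object of numbers: "x", "y", "z": the shift along the tool's x, y, z in m; "roll": the turn about the tool's z in degrees. In form: [{"x": .., "y": .., "z": .., "roll": ..}, ...]. A call has exactly 5 rows; each row shifts and turns the commanded pose from where the row before left it, along the tool's axes as they then stand; what a row does not reach is not made up. A row lasts 1/8 s, in which the tool goes at most 62.5 mm and 10.7 degrees, less where a joint would pass 70% of its speed; a pose out of reach is approached as far as the arm can. A call with a gripper value outside its range is refused whole. "claw" is the closure, from 0 (fully open) to 1 (shut), set as the call begins (left out, the last holds). The fingers move at their own pace and stop on an object; "grip_force" is the grip in N (left out, the last holds). Time passes only in rows, so rows that do not move let the fingers close, or fill a call up. It gives the time, the measured TCP pose, the force, the opening and the grip force at its end, in the units of the state.
- robot.observe(): the state, without advancing time (a new reading comes with each control period).
- eyes.camera(name): name is "side" or "top" or "wrist"; returns a dict with "pixels" (420x560x3 uint8, blue, green, red), "fov_y" (degrees; the focal length in pixels is half the picture's height over the tangent of half this angle, whatever the lens; pixels are square), "cx", "cy" (the principal point, pixels), "k1" (the pictures are not rectified: a ray, as slopes to the right and down, at radius r is drawn at 1 + k1 r^2 times it, then the intrinsics apply), "rvec" (rotation vector, rad) and "tvec" (3), from world to camera coordinates, as OpenCV has them. Camera axes: x right, y down, z forward; pixel columns grow to the right and rows downward; lengths in m; the calibration is good to about 2 mm. A picture is of the moment at which its call begins. There is no depth.
- robot.close_job(): hands the job in; it is judged then, once.
The state is a dict: "t": time; "joint_positions": joint angles; "joint_vel": joint speeds; "tau": joint torques, N m; "eef_pos": TCP position; "ee_rot": TCP orientation; "wrist_force": force on the tool from outside, world axes, zero at the start; "wrist_torque": the same for the moment, N m; "grip_width": finger opening in m; "finger_force": force on a finger pad.
Only numpy, scipy, OpenCV 4.12 (cv2) and the standard library are available. Lean on these libraries where they do the work, as an engineer would, in place of code of your own. Each camera call takes 0.05 s, during which the arm holds its last target. There are 200 camera calls.

## Working session

There is one attempt and no reset: what is moved stays moved. The work goes in short steps, Python scripts to look and compute and a tool call to move; the robot and the scene stay as the last step left them, time stands still between calls to the robot, and variables do not carry over. Pictures are saved under pics/ and viewed, at most 10 in all, crops included, and the job is handed in when it is done.

Besides the shell and the picture viewer there is one more tool, called after "Emit:" by a JSON object that holds its "api" and its "payload". send_rows: Moves the arm, as the interface text tells. Its arguments: {"type":"object","properties":{"deltas":{"type":"array"},"claw":{"type":"number"},"grip_force":{"type":"number"}},"required":["deltas"]}

```bash
mkdir -p pics
cat > h.py <<'E'
import numpy as np, cv2, sys
from station import robot, eyes
def cam(n):
    c=eyes.camera(n); return c
def ray(c,u,v):
    f=210/np.tan(np.radians(c['fov_y'])/2)
    K=np.array([[f,0,c['cx']],[0,f,c['cy']],[0,0,1.]])
    p=cv2.undistortPoints(np.array([[[u,v]]],float),K,np.array([c['k1'],0,0,0,0.]))[0,0]
    R=cv2.Rodrigues(np.array(c['rvec'],float))[0]; t=np.array(c['tvec'],float).ravel()
    o=-R.T@t; d=R.T@np.array([p[0],p[1],1]); return o,d
def at(c,u,v,z):
    o,d=ray(c,u,v); return o+d*(z-o[2])/d[2]
def proj(c,P):
    f=210/np.tan(np.radians(c['fov_y'])/2)
    K=np.array([[f,0,c['cx']],[0,f,c['cy']],[0,0,1.]])
    return cv2.projectPoints(np.array(P,float).reshape(-1,1,3),np.array(c['rvec'],float),np.array(c['tvec'],float),K,np.array([c['k1'],0,0,0,0.]))[0][:,0]
E
python3 - <<'E'
from h import *
import pickle
for n in('top','side'):
    c=cam(n); pickle.dump(c,open(n+'0.pkl','wb')); cv2.imwrite(f'pics/{n}0.png',cv2.resize(c['pixels'],(784,588),interpolation=cv2.INTER_CUBIC))
    print(n,c['fov_y'],c['k1'],ray(c,280,210))
s=robot.observe(); print(s['eef_pos'],s['ee_rot'],s['t'])
E
```

```text
top 52.12391178112649 0.01067634790190501 (array([ 0.33481564, -0.01572964,  1.28268689]), array([ 0.10828178, -0.0075998 , -0.99421549]))
side 44.31021226127642 -0.19983645328638502 (array([-0.08553787,  0.79473016,  0.55236113]), array([ 0.53055129, -0.72458149, -0.44007868]))
[ 0.23680419 -0.63142889  0.23752834] [[ 9.36342660e-01  3.51086897e-01 -6.43360630e-04]
 [ 3.51087482e-01 -9.36340794e-01  1.87033743e-03]
 [ 5.42461623e-05 -1.97715259e-03 -9.99998044e-01]] 0.1
```

View pics/top0.png

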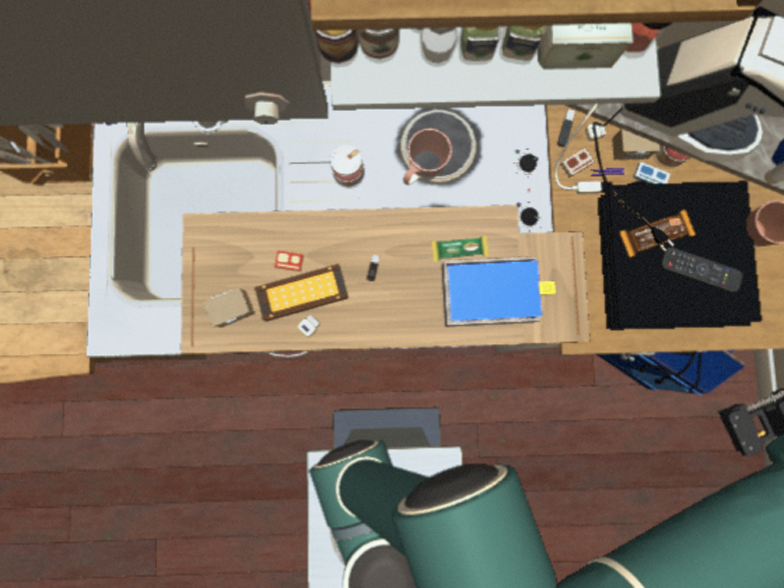

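View pics/side0.png

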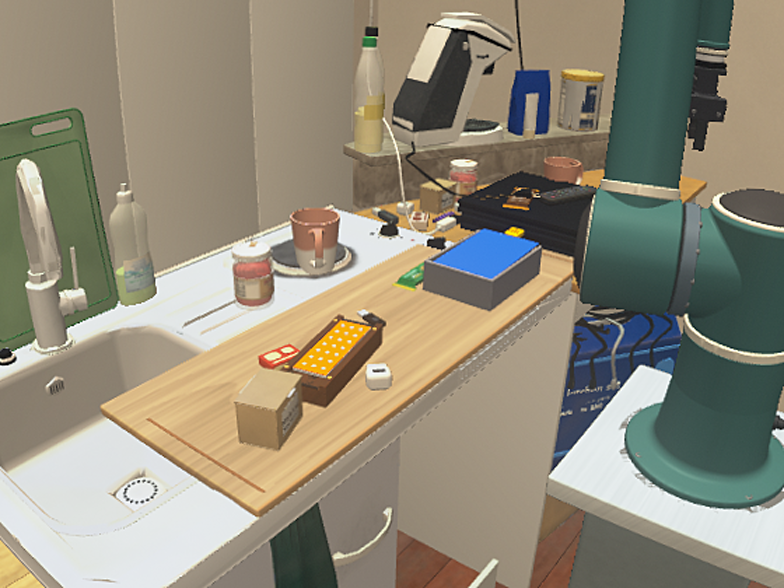

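The top view shows the box at about (492,291) with the tab at (547,288), the base at (302,292), the tea box at its left end and the stick at (373,267). The plate's free end is therefore the right one (world −y). I'll enlarge these areas to read the corners.

Run:
```python
import pickle,cv2
c=pickle.load(open('top0.pkl','rb'));p=c['pixels']
a=p[175:245,140:280]; b=p[165:240,305:425]
a=cv2.resize(a,None,fx=5.5,fy=5.5,interpolation=cv2.INTER_CUBIC); cv2.imwrite('pics/cropA.png',a)
b=cv2.resize(b,None,fx=6,fy=6,interpolation=cv2.INTER_CUBIC); cv2.imwrite('pics/cropB.png',b)
```

```text
(no output)
```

View pics/cropA.png

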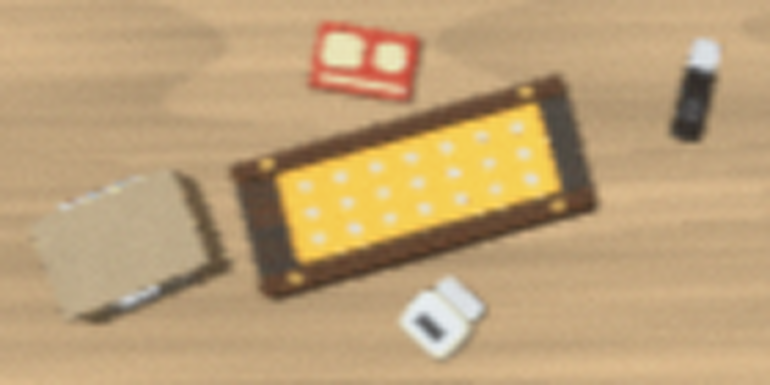

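View pics/cropB.png

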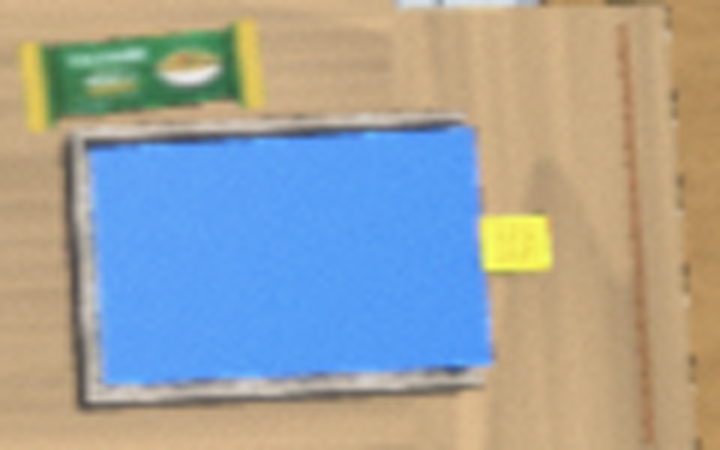

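Crop A gives the base rail corners at (233,168), (560,75), (596,207) and (272,297), and the plate corners at (275,174), (537,103), (562,188) and (300,265). Crop B gives the tab at (481–552, 215–270) and the box rim's left corners at (71,133) and (88,404). Next I'll convert these to world positions.

Run:
```python
from h import *
import pickle
np.set_printoptions(precision=4,suppress=True)
c=pickle.load(open('top0.pkl','rb'))
def m(pts,s,o,z): return np.array([at(c,(x+.5)/s-.5+o[0],(y+.5)/s-.5+o[1],z) for x,y in pts])
def show(n,q):
    e=(q[1]-q[0]+q[2]-q[3])/2; print(n,'c',q.mean(0),'sides',[round(float(np.linalg.norm(q[i]-q[i-1])),4) for i in range(4)],'dir of 0->1 deg',np.degrees(np.arctan2(e[1],e[0])))
A=(5.5,(140,175));B=(6,(305,165))
show('base',m([(233,168),(560,75),(596,207),(272,297)],*A,.056))
show('plate',m([(275,174),(537,103),(562,188),(300,265)],*A,.056))
show('tab',m([(481,216),(549,214),(553,269),(484,271)],*B,.070))
q=m([(71,133),(465,115),(484,380),(88,404)],*B,.071); show('box',q);print(q)
show('flap',m([(87,143),(472,126),(492,366),(103,384)],*B,.066))
show('stick',m([(690,40),(720,42),(700,140),(672,136)],*A,.025))
show('tea',m([(32,232),(176,170),(215,262),(72,318)],*A,.077))
s=robot.observe();print(s['joint_positions'],s['wrist_force'],s['grip_width'])
```

```text
base c [0.4782 0.1607 0.056 ] sides [0.0709, 0.1769, 0.0724, 0.1738] dir of 0->1 deg -75.75741754721865
plate c [0.4803 0.1591 0.056 ] sides [0.0496, 0.1411, 0.0469, 0.1413] dir of 0->1 deg -75.68652978223184
tab c [ 0.4721 -0.3408  0.07  ] sides [0.0263, 0.0324, 0.0263, 0.0328] dir of 0->1 deg -89.97173718332799
box c [ 0.4683 -0.2264  0.071 ] sides [0.1293, 0.1885, 0.1267, 0.1872] dir of 0->1 deg -88.60387735348704
[[ 0.5306 -0.131   0.071 ]
 [ 0.5339 -0.3195  0.071 ]
 [ 0.4072 -0.3211  0.071 ]
 [ 0.4014 -0.1339  0.071 ]]
flap c [ 0.4702 -0.2328  0.066 ] sides [0.1155, 0.1849, 0.1153, 0.1847] dir of 0->1 deg -89.05407613344731
stick c [0.53   0.0143 0.025 ] sides [0.0531, 0.0162, 0.0544, 0.0152] dir of 0->1 deg -97.59669338275735
tea c [0.4498 0.3066 0.077 ] sides [0.0491, 0.079, 0.0518, 0.0771] dir of 0->1 deg -68.89265214223578
[-1.2489  0.2647  1.6052 -0.      1.2737 -0.0369] [-0.8946 -0.5866  0.7846] 0.08824807792684276
```

```bash
cat > plan.py <<'E'
from h import *
def ang(R): return np.degrees(np.arctan2(R[1,1],R[0,1]))
def plan(p,a,n,s=None,q=None):
    """rows (x,y,z mm, roll deg) from pose s to TCP p with tool-y angle a (world deg)"""
    s=s or robot.observe(); R=np.array(s['ee_rot']); p0=np.array(s['eef_pos']) if q is None else q
    droll=-((a-ang(R)+180)%360-180)/n; st=(np.array(p)-p0)/n
    print('t %.2f pos %s ang %.2f F %s w %.4f'%(s['t'],np.round(p0,4),ang(R),np.round(s['wrist_force'],1),s['grip_width']))
    for i in range(n):
        d=R.T@st; print(np.round(1000*d,1),round(droll,1))
        R=R@cv2.Rodrigues(np.array([0,0,np.radians(droll)]))[0]
E
python3 -c "
from plan import *
plan([.472,-.345,.20],1.1,10)"
```

```text
t 0.10 pos [ 0.2368 -0.6314  0.2375] ang -69.45 F [-0.9 -0.6  0.8] w 0.0882
[ 32.1 -18.6   3.8] -7.1
[ 34.1 -14.5   3.8] -7.1
[ 35.6 -10.2   3.8] -7.1
[36.6 -5.7  3.8] -7.1
[37.  -1.2  3.8] -7.1
[36.9  3.4  3.8] -7.1
[36.2  7.9  3.8] -7.1
[35.  12.3  3.8] -7.1
[33.2 16.5  3.8] -7.1
[30.9 20.4  3.8] -7.1
```

Emit:
{"api": "send_rows", "payload": {"deltas": [{"x": 0.032,"y": -0.0186,"z": 0.004,"roll": -7},{"x": 0.034,"y": -0.0145,"z": 0.004,"roll": -7},{"x": 0.0356,"y": -0.01,"z": 0.004,"roll": -7},{"x": 0.0366,"y": -0.0057,"z": 0.004,"roll": -7},{"x": 0.037,"y": -0.0012,"z": 0.004,"roll": -7}], "claw": 0, "grip_force": 20}}

```text
t: 0.72
eef_pos: [0.3552, -0.488, 0.218]
ee_rot: [[0.562, 0.827, -0.0], [0.827, -0.562, 0.001], [0.0, -0.001, -1.0]]
wrist_force: [-0.1, 0.0, 0.1]
grip_width: 0.0884
finger_force: 0.0
```

Emit:
{"api": "send_rows", "payload": {"deltas": [{"x": 0.037,"y": 0.0034,"z": 0.004,"roll": -7},{"x": 0.036,"y": 0.008,"z": 0.004,"roll": -7},{"x": 0.035,"y": 0.0123,"z": 0.004,"roll": -7},{"x": 0.033,"y": 0.0165,"z": 0.004,"roll": -7},{"x": 0.031,"y": 0.02,"z": 0.004,"roll": -7.5}]}}

```text
t: 1.35
eef_pos: [0.4733, -0.3459, 0.1981]
ee_rot: [[-0.023, 1.0, -0.001], [1.0, 0.023, 0.001], [0.001, -0.001, -1.0]]
wrist_force: [-0.3, -0.5, -0.1]
grip_width: 0.0882
finger_force: 0.0
```

Run:
```python
from plan import *
import pickle
plan([.472,-.345,.053],1.1,5)
c=cam('wrist'); pickle.dump(c,open('w1.pkl','wb')); cv2.imwrite('pics/w1.png',c['pixels'])
print(proj(c,[[.472,-.341,.07],[.468,-.1414,.061],[.470,-.226,.066]]))
```

```text
t 1.35 pos [ 0.4733 -0.3459  0.1981] ang 1.30 F [-0.3 -0.5 -0.1] w 0.0882
[ 0.2 -0.2 29. ] 0.0
[ 0.2 -0.2 29. ] 0.0
[ 0.2 -0.2 29. ] 0.0
[ 0.2 -0.2 29. ] 0.0
[ 0.2 -0.2 29. ] 0.0
[[279.0963215  194.19001239]
 [279.28259631 -60.32176807]
 [279.55039335  58.7049545 ]]
```

View pics/w1.png

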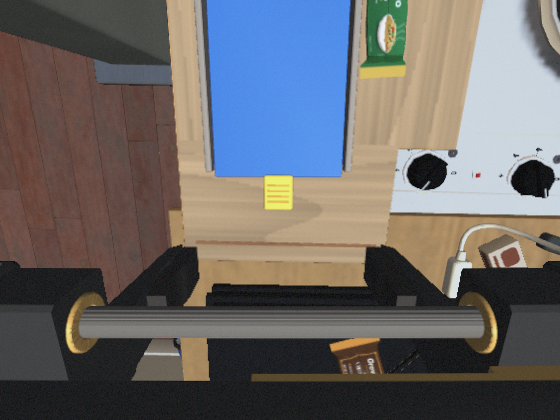

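The wrist view shows the tab centred at (279,193), against a predicted (279,194), so the measurement holds. I'll descend and pinch.

Emit:
{"api": "send_rows", "payload": {"deltas": [{"x": 0,"y": -0.001,"z": 0.03},{"x": 0,"y": 0,"z": 0.035},{"x": 0,"y": 0,"z": 0.035},{"x": 0,"y": 0,"z": 0.03},{"x": 0,"y": 0,"z": 0.015}]}}

```text
invalid input at $.deltas[0]: expected keys x, y, z, roll
```

Emit:
{"api": "send_rows", "payload": {"deltas": [{"x": 0},{"x": 0},{"x": 0},{"x": 0},{"x": 0}], "claw": 1, "grip_force": 20}}

```text
invalid input at $.deltas[0]: expected keys x, y, z, roll
```

Run:
```python
from plan import *
s=robot.observe(); print(s['t'],s['eef_pos'],s['grip_width'],s['finger_force'],s['wrist_force'])
h=np.array([-.1414,.061]); p=np.array(s['eef_pos'])[1:]
g=p+[0,.012]; r=-(g[0]-h[0])
P=lambda t:h+r*np.array([-np.cos(t),np.sin(t)])+.004*np.array([np.sin(t),np.cos(t)])
th=np.linspace(0,1.5,16); Q=np.array([P(t) for t in th]); print(r); print(np.round(np.diff(Q,axis=0)*1000,1))
```

```text
1.4 [ 0.47541343 -0.34242414  0.19740467] 0.08798561505023379 0.0 [ 0.72893394  2.86368719 -1.57847326]
0.20102414174102348
[[ 1.4 20. ]
 [ 3.4 19.8]
 [ 5.4 19.4]
 [ 7.3 18.7]
 [ 9.1 17.9]
 [10.8 16.9]
 [12.5 15.8]
 [14.  14.4]
 [15.4 13. ]
 [16.6 11.4]
 [17.6  9.7]
 [18.5  7.8]
 [19.2  6. ]
 [19.7  4. ]
 [20.   2. ]]
```

Emit:
{"api": "send_rows", "payload": {"deltas": [{"x": -0.001,"y": -0.001,"z": 0.03,"roll": 0},{"x": 0,"y": 0,"z": 0.035,"roll": 0},{"x": 0,"y": 0,"z": 0.035,"roll": 0},{"x": 0,"y": 0,"z": 0.03,"roll": 0},{"x": 0,"y": 0,"z": 0.015,"roll": 0}]}}

```text
t: 2.02
eef_pos: [0.4705, -0.3471, 0.0513]
ee_rot: [[-0.018, 1.0, -0.003], [1.0, 0.018, 0.002], [0.002, -0.003, -1.0]]
wrist_force: [-0.0, 0.6, 0.8]
grip_width: 0.0882
finger_force: 0.0
```

Emit:
{"api": "send_rows", "payload": {"deltas": [{"x": 0,"y": 0,"z": 0,"roll": 0},{"x": 0,"y": 0,"z": 0,"roll": 0},{"x": 0,"y": 0,"z": 0,"roll": 0},{"x": 0,"y": 0,"z": 0,"roll": 0},{"x": 0,"y": 0,"z": 0,"roll": 0}], "claw": 1, "grip_force": 20}}

```text
t: 2.65
eef_pos: [0.4723, -0.3484, 0.0543]
ee_rot: [[-0.018, 1.0, 0.001], [1.0, 0.018, -0.001], [-0.001, 0.001, -1.0]]
wrist_force: [-0.3, 0.8, 0.5]
grip_width: 0.0403
finger_force: 0.0
```

Emit:
{"api": "send_rows", "payload": {"deltas": [{"x": 0,"y": 0,"z": 0,"roll": 0},{"x": 0,"y": 0,"z": 0,"roll": 0},{"x": 0,"y": 0,"z": 0,"roll": 0},{"x": 0,"y": 0,"z": 0,"roll": 0},{"x": 0,"y": 0,"z": 0,"roll": 0}]}}

```text
t: 3.28
eef_pos: [0.4705, -0.3481, 0.0532]
ee_rot: [[-0.019, 1.0, -0.003], [1.0, 0.019, 0.001], [0.001, -0.003, -1.0]]
wrist_force: [-4.8, -2.1, 0.5]
grip_width: 0.0253
finger_force: 20.0
```

The tab is gripped: opening 25 mm, 20 N. Next is the lifting arc, with tool +x as world +y and tool −z as up.

Emit:
{"api": "send_rows", "payload": {"deltas": [{"x": 0.0015,"y": 0,"z": -0.0205,"roll": 0},{"x": 0.0035,"y": 0,"z": -0.0203,"roll": 0},{"x": 0.0055,"y": 0,"z": -0.0199,"roll": 0},{"x": 0.0075,"y": 0,"z": -0.0192,"roll": 0},{"x": 0.0093,"y": 0,"z": -0.0183,"roll": 0}]}}

```text
t: 3.9
eef_pos: [0.4698, -0.3181, 0.1518]
ee_rot: [[-0.018, 1.0, -0.004], [1.0, 0.018, 0.004], [0.004, -0.003, -1.0]]
wrist_force: [-3.5, 5.4, -6.0]
grip_width: 0.0254
finger_force: 20.0
```

Emit:
{"api": "send_rows", "payload": {"deltas": [{"x": 0.011,"y": 0,"z": -0.0173,"roll": 0},{"x": 0.0128,"y": 0,"z": -0.0162,"roll": 0},{"x": 0.0143,"y": 0,"z": -0.0148,"roll": 0},{"x": 0.0158,"y": 0,"z": -0.0133,"roll": 0},{"x": 0.017,"y": 0,"z": -0.0117,"roll": 0}]}}

```text
t: 4.53
eef_pos: [0.4682, -0.246, 0.2232]
ee_rot: [[-0.019, 1.0, -0.004], [1.0, 0.019, 0.006], [0.006, -0.004, -1.0]]
wrist_force: [-0.4, 5.5, -14.3]
grip_width: 0.0253
finger_force: 20.0
```

Run:
```python
from plan import *
s=robot.observe(); print(s['t'],s['eef_pos'],s['grip_width'],s['finger_force'],s['wrist_force'],s['wrist_torque'])
y,z=np.array(s['eef_pos'])[1:]; z+=.012
print(np.arctan2(z-.061,-.1414-y), np.hypot(z-.061,-.1414-y))
```

```text
4.525 [ 0.46822734 -0.24598969  0.22320639] 0.025313766715718253 19.99946102499962 [ -0.4330013    5.52223121 -14.28542239] [ 0.63784365 -0.09579468 -0.06622439]
1.0300988780872726 0.20319170557596028
```

Emit:
{"api": "send_rows", "payload": {"deltas": [{"x": 0.018,"y": 0,"z": -0.0075,"roll": 0},{"x": 0.019,"y": 0,"z": -0.006,"roll": 0},{"x": 0.0196,"y": 0,"z": -0.0045,"roll": 0},{"x": 0.02,"y": 0,"z": -0.003,"roll": 0},{"x": 0.02,"y": 0,"z": -0.001,"roll": 0}]}}

```text
t: 5.15
eef_pos: [0.4667, -0.1533, 0.2489]
ee_rot: [[-0.019, 1.0, -0.002], [1.0, 0.019, -0.003], [-0.003, -0.003, -1.0]]
wrist_force: [-9.0, -1.9, 0.2]
grip_width: 0.0258
finger_force: 20.0
```

Run:
```python
from plan import *
s=robot.observe(); print(s['t'],s['eef_pos'],s['grip_width'],s['finger_force'],s['wrist_force'],s['wrist_torque'])
y,z=np.array(s['eef_pos'])[1:]; z+=.012
print(np.arctan2(z-.061,-.1414-y), np.hypot(z-.061,-.1414-y))
c=cam('side'); cv2.imwrite('pics/s2.png',c['pixels'])
```

```text
5.15 [ 0.46670563 -0.1533311   0.2489282 ] 0.025768080317981952 19.998817378655076 [-8.96201379 -1.85582988  0.1922748 ] [-0.53162862  1.35146148  0.08869599]
1.5111900880038847 0.20028388509428185
```

View pics/s2.png

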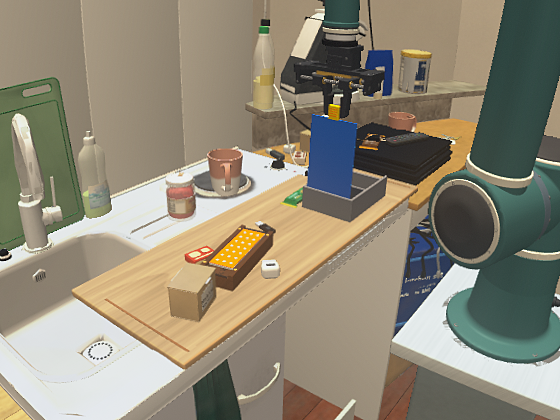

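The flap is up at about 1.5 rad. I'll release it and rise clear.

Emit:
{"api": "send_rows", "payload": {"deltas": [{"x": 0,"y": 0,"z": 0,"roll": 0},{"x": 0,"y": 0,"z": 0,"roll": 0},{"x": 0,"y": 0,"z": 0,"roll": 0},{"x": 0,"y": 0,"z": 0,"roll": 0},{"x": 0,"y": 0,"z": 0,"roll": 0}], "claw": 0}}

```text
t: 5.82
eef_pos: [0.4685, -0.1535, 0.2472]
ee_rot: [[-0.018, 1.0, 0.0], [1.0, 0.018, 0.0], [0.0, 0.0, -1.0]]
wrist_force: [1.2, -0.1, -0.4]
grip_width: 0.0734
finger_force: 0.0
```

Emit:
{"api": "send_rows", "payload": {"deltas": [{"x": 0,"y": 0,"z": -0.01,"roll": 0},{"x": 0,"y": 0,"z": -0.02,"roll": 0},{"x": 0,"y": 0,"z": -0.025,"roll": 0},{"x": 0,"y": 0,"z": -0.025,"roll": 0},{"x": 0,"y": 0,"z": -0.015,"roll": 0}]}}

```text
t: 6.45
eef_pos: [0.4689, -0.1536, 0.3444]
ee_rot: [[-0.018, 1.0, 0.002], [1.0, 0.018, -0.001], [-0.001, 0.002, -1.0]]
wrist_force: [1.4, 0.6, 0.9]
grip_width: 0.0883
finger_force: 0.0
```

```bash
python3 -c "
from plan import *
plan([.473,.184,.15],14.3,10)"
```

```text
t 6.45 pos [ 0.4689 -0.1536  0.3444] ang 1.05 F [1.4 0.6 0.9] w 0.0883
[33.8  1.  19.4] -1.3
[33.7  1.8 19.4] -1.3
[33.7  2.5 19.4] -1.3
[33.6  3.3 19.4] -1.3
[33.5  4.1 19.4] -1.3
[33.4  4.9 19.4] -1.3
[33.3  5.6 19.4] -1.3
[33.2  6.4 19.4] -1.3
[33.   7.2 19.4] -1.3
[32.8  7.9 19.4] -1.3
```

Emit:
{"api": "send_rows", "payload": {"deltas": [{"x": 0.034,"y": 0.001,"z": 0,"roll": -1.3},{"x": 0.034,"y": 0.002,"z": 0,"roll": -1.3},{"x": 0.034,"y": 0.0025,"z": 0,"roll": -1.3},{"x": 0.034,"y": 0.003,"z": 0.01,"roll": -1.3},{"x": 0.0335,"y": 0.004,"z": 0.02,"roll": -1.3}], "claw": 1}}

```text
t: 7.08
eef_pos: [0.4706, 0.0177, 0.313]
ee_rot: [[-0.132, 0.991, 0.002], [0.991, 0.132, -0.0], [-0.0, 0.002, -1.0]]
wrist_force: [0.4, -0.8, -0.4]
grip_width: 0.0403
finger_force: 0.0
```

Emit:
{"api": "send_rows", "payload": {"deltas": [{"x": 0.0334,"y": 0.005,"z": 0.04,"roll": -1.3},{"x": 0.0333,"y": 0.0055,"z": 0.04,"roll": -1.3},{"x": 0.033,"y": 0.0065,"z": 0.04,"roll": -1.3},{"x": 0.033,"y": 0.007,"z": 0.035,"roll": -1.3},{"x": 0.0325,"y": 0.008,"z": 0.02,"roll": -1.5}]}}

```text
t: 7.7
eef_pos: [0.471, 0.1857, 0.135]
ee_rot: [[-0.247, 0.969, -0.003], [0.969, 0.247, -0.001], [-0.0, -0.003, -1.0]]
wrist_force: [-0.2, -0.3, 0.8]
grip_width: 0.0007
finger_force: 0.0
```

Run:
```python
from plan import *
import pickle
plan([.473,.184,.066],14.3,5)
c=cam('wrist'); pickle.dump(c,open('w2.pkl','wb')); cv2.imwrite('pics/w2.png',c['pixels'])
yv=np.array([-.247,.969,0]);xv=np.array([.969,.247,0]);b=np.array([.479,.160,.056])
for sx,sy in((-36,-90),(36,-90),(36,90),(-36,90),(-24,-70),(24,-70),(24,70),(-24,70),(0,25)): print(sx,sy,proj(c,[b+xv*sx/1e3+yv*sy/1e3]))
```

```text
t 7.70 pos [0.471  0.1857 0.135 ] ang 14.31 F [-0.2 -0.3  0.8] w 0.0007
[-0.4  0.3 13.8] 0.0
[-0.4  0.3 13.8] 0.0
[-0.4  0.3 13.8] 0.0
[-0.4  0.3 13.8] 0.0
[-0.4  0.3 13.8] 0.0
-36 -90 [[241.57497372 340.52976341]]
36 -90 [[322.64168655 340.68545597]]
36 90 [[332.59168819 132.19216842]]
-36 90 [[232.00599318 132.20120253]]
-24 -70 [[254.48749563 321.53392601]]
24 -70 [[309.74640906 321.62994178]]
24 70 [[314.93533106 160.15857496]]
-24 70 [[249.58671608 160.14683759]]
0 25 [[282.200785   218.12041238]]
```

View pics/w2.png

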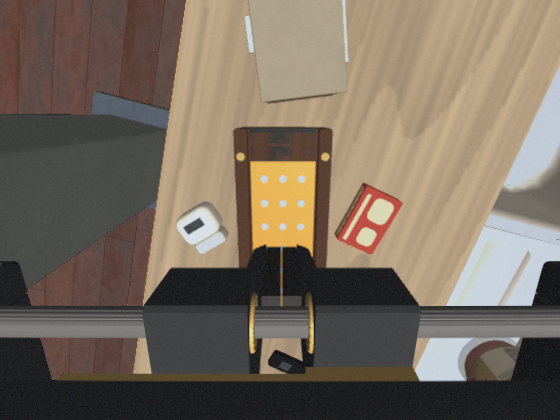

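The wrist view shows the plate at (250–315, 161 and down), within 1 px of the prediction, and the fingers centred over it at x≈281. I'll descend to contact.

Emit:
{"api": "send_rows", "payload": {"deltas": [{"x": 0,"y": 0.001,"z": 0.025,"roll": 0},{"x": 0,"y": 0,"z": 0.025,"roll": 0},{"x": 0,"y": 0,"z": 0.015,"roll": 0},{"x": 0,"y": 0,"z": 0.008,"roll": 0},{"x": 0,"y": 0,"z": 0.002,"roll": 0}]}}

```text
t: 8.38
eef_pos: [0.4736, 0.1851, 0.0622]
ee_rot: [[-0.246, 0.969, -0.0], [0.969, 0.246, -0.0], [-0.0, -0.0, -1.0]]
wrist_force: [1.1, 0.5, 0.6]
grip_width: 0.0007
finger_force: 0.0
```

Emit:
{"api": "send_rows", "payload": {"deltas": [{"x": 0,"y": 0,"z": 0.001,"roll": 0},{"x": 0,"y": 0,"z": 0.001,"roll": 0},{"x": 0,"y": 0,"z": 0,"roll": 0},{"x": 0,"y": 0,"z": 0,"roll": 0},{"x": 0,"y": 0,"z": 0,"roll": 0}]}}

```text
t: 9.0
eef_pos: [0.4735, 0.1853, 0.0603]
ee_rot: [[-0.246, 0.969, 0.0], [0.969, 0.246, 0.0], [0.0, 0.0, -1.0]]
wrist_force: [-0.5, -0.9, -0.2]
grip_width: 0.0004
finger_force: 0.0
```

Emit:
{"api": "send_rows", "payload": {"deltas": [{"x": 0,"y": 0,"z": 0.001,"roll": 0},{"x": 0,"y": 0,"z": 0.001,"roll": 0},{"x": 0,"y": 0,"z": 0.001,"roll": 0},{"x": 0,"y": 0,"z": 0,"roll": 0},{"x": 0,"y": 0,"z": 0,"roll": 0}]}}

```text
t: 9.62
eef_pos: [0.4734, 0.1853, 0.0572]
ee_rot: [[-0.246, 0.969, -0.0], [0.969, 0.246, -0.0], [0.0, -0.0, -1.0]]
wrist_force: [0.3, -0.2, 0.8]
grip_width: 0.0005
finger_force: 0.0
```

Emit:
{"api": "send_rows", "payload": {"deltas": [{"x": 0,"y": 0,"z": 0.0005,"roll": 0},{"x": 0,"y": 0,"z": 0.0005,"roll": 0},{"x": 0,"y": 0,"z": 0,"roll": 0},{"x": 0,"y": 0,"z": 0,"roll": 0},{"x": 0,"y": 0,"z": 0,"roll": 0}]}}

```text
t: 10.25
eef_pos: [0.4735, 0.1853, 0.0564]
ee_rot: [[-0.246, 0.969, 0.0], [0.969, 0.246, 0.0], [0.0, 0.0, -1.0]]
wrist_force: [-1.1, -0.6, 2.7]
grip_width: 0.0006
finger_force: 1.7
```

Emit:
{"api": "send_rows", "payload": {"deltas": [{"x": 0,"y": 0,"z": 0.0006,"roll": 0},{"x": 0,"y": 0,"z": 0,"roll": 0},{"x": 0,"y": 0,"z": 0,"roll": 0},{"x": 0,"y": 0,"z": 0,"roll": 0},{"x": 0,"y": 0,"z": 0,"roll": 0}]}}

```text
t: 10.88
eef_pos: [0.4739, 0.1854, 0.0564]
ee_rot: [[-0.246, 0.969, 0.001], [0.969, 0.246, 0.0], [0.0, 0.001, -1.0]]
wrist_force: [-1.2, -0.4, 6.6]
grip_width: 0.0004
finger_force: 3.3
```

Emit:
{"api": "send_rows", "payload": {"deltas": [{"x": 0,"y": 0,"z": 0.0003,"roll": 0},{"x": -0.004,"y": 0,"z": 0,"roll": 0},{"x": -0.006,"y": 0,"z": 0,"roll": 0},{"x": -0.006,"y": 0,"z": 0,"roll": 0},{"x": -0.006,"y": 0,"z": 0,"roll": 0}]}}

```text
t: 11.5
eef_pos: [0.4802, 0.1646, 0.0564]
ee_rot: [[-0.246, 0.969, 0.003], [0.969, 0.246, 0.002], [0.001, 0.003, -1.0]]
wrist_force: [-0.3, 1.6, 5.9]
grip_width: 0.0004
finger_force: 2.9
```

Emit:
{"api": "send_rows", "payload": {"deltas": [{"x": -0.006,"y": 0,"z": 0.0003,"roll": 0},{"x": -0.006,"y": 0,"z": 0,"roll": 0},{"x": -0.006,"y": 0,"z": 0,"roll": 0},{"x": -0.006,"y": 0,"z": 0,"roll": 0},{"x": 0,"y": 0,"z": 0,"roll": 0}]}}

```text
t: 12.12
eef_pos: [0.4866, 0.1408, 0.0564]
ee_rot: [[-0.246, 0.969, 0.004], [0.969, 0.246, 0.001], [-0.0, 0.004, -1.0]]
wrist_force: [0.2, -0.8, 6.5]
grip_width: 0.0006
finger_force: 3.5
```

Run:
```python
from plan import *
import pickle
c=cam('wrist'); cv2.imwrite('pics/w3.png',c['pixels'])
p=cam('side'); pickle.dump(p,open('s3.pkl','wb'))
s=robot.observe(); print(s['eef_pos'],s['wrist_force'])
yv=np.array([-.247,.969,0]);b=np.array([.479,.160,.056])
for e in (70,50,40,30,25,20,10): print(e,proj(c,[b+yv*e/1e3]))
h=cv2.cvtColor(c['pixels'],cv2.COLOR_BGR2HSV); m=((h[...,0]>15)&(h[...,0]<28)&(h[...,1]>150)&(h[...,2]>150))
r=np.where(m[:300,255:310].sum(1)>25)[0]; print(r[:3],r[-3:])
```

```text
[0.48657445 0.14084116 0.05641759] [-0.141753   -0.27769897  6.69389043]
70 [[273.22864775  78.99302304]]
50 [[273.60760413 125.53573932]]
40 [[273.78687077 147.43651956]]
30 [[273.95974118 168.48639065]]
25 [[274.04386959 178.70600457]]
20 [[274.12650743 188.7290919 ]]
10 [[274.28744829 208.2058224 ]]
[183 184 185] [243 244 245]
```

The plate follows: its trailing edge is now about 23 mm from the base's centre. It needs about 23 mm more.

Emit:
{"api": "send_rows", "payload": {"deltas": [{"x": -0.006,"y": 0,"z": 0,"roll": 0},{"x": -0.006,"y": 0,"z": 0,"roll": 0},{"x": -0.006,"y": 0,"z": 0,"roll": 0},{"x": -0.005,"y": 0,"z": 0,"roll": 0},{"x": 0,"y": 0,"z": 0,"roll": 0}]}}

```text
t: 12.85
eef_pos: [0.4922, 0.1185, 0.0564]
ee_rot: [[-0.246, 0.969, 0.003], [0.969, 0.246, 0.001], [-0.0, 0.004, -1.0]]
wrist_force: [0.4, -1.5, 7.8]
grip_width: 0.0001
finger_force: 3.5
```

Emit:
{"api": "send_rows", "payload": {"deltas": [{"x": 0,"y": 0,"z": -0.005,"roll": 0},{"x": 0,"y": 0,"z": -0.015,"roll": 0},{"x": 0,"y": 0,"z": -0.03,"roll": 0},{"x": 0,"y": 0,"z": -0.03,"roll": 0},{"x": 0,"y": 0,"z": -0.01,"roll": 0}]}}

```text
t: 13.48
eef_pos: [0.4919, 0.1187, 0.1477]
ee_rot: [[-0.246, 0.969, 0.004], [0.969, 0.246, 0.001], [-0.0, 0.004, -1.0]]
wrist_force: [0.4, 0.2, 0.8]
grip_width: 0.0005
finger_force: 0.0
```

Run:
```python
from plan import *
b=np.array([.479,.160,.056]);yv=np.array([-.247,.969,0])
pt=b-yv*.114; print(pt)
plan([pt[0],pt[1],.146],14.3,5)
c=cam('wrist')
for e in (20,10,0,-10,-20): print(e,proj(c,[b+yv*e/1e3]))
h=cv2.cvtColor(c['pixels'],cv2.COLOR_BGR2HSV); m=((h[...,0]>15)&(h[...,0]<28)&(h[...,1]>150)&(h[...,2]>150))
r=np.where(m[:300,255:310].sum(1)>25)[0]; print(r[:3],r[-3:])
c=cam('top'); cv2.imwrite('pics/t4.png',cv2.resize(c['pixels'][160:260,130:290],None,fx=5,fy=5,interpolation=cv2.INTER_CUBIC))
```

```text
[0.507158 0.049534 0.056   ]
t 13.47 pos [0.4919 0.1187 0.1477] ang 14.26 F [0.4 0.2 0.8] w 0.0005
[-14.2  -0.4   0.3] -0.0
[-14.2  -0.4   0.3] -0.0
[-14.2  -0.4   0.3] -0.0
[-14.2  -0.4   0.3] -0.0
[-14.2  -0.5   0.3] -0.0
20 [[276.49465926 131.21714386]]
10 [[276.56449766 144.65787705]]
0 [[276.63278515 157.77421303]]
-10 [[276.6995659  170.57654186]]
-20 [[276.76488283 183.07487935]]
[159 160 161] [244 245 246]
```

The trailing edge is at about −1 mm, so the overhang is about 51 mm. I'll move to the pinch point at s≈−112, 29 mm from the plate's end, with the fingers open.

Emit:
{"api": "send_rows", "payload": {"deltas": [{"x": -0.01,"y": 0,"z": 0,"roll": 0},{"x": -0.02,"y": -0.001,"z": 0,"roll": 0},{"x": -0.02,"y": -0.001,"z": 0,"roll": 0},{"x": -0.015,"y": 0,"z": 0,"roll": 0},{"x": -0.004,"y": 0,"z": 0,"roll": 0}], "claw": 0}}

```text
t: 14.2
eef_pos: [0.5051, 0.05, 0.1441]
ee_rot: [[-0.245, 0.97, -0.002], [0.97, 0.245, -0.0], [0.0, -0.002, -1.0]]
wrist_force: [-0.2, 0.1, -0.5]
grip_width: 0.0482
finger_force: 0.0
```

Emit:
{"api": "send_rows", "payload": {"deltas": [{"x": 0,"y": 0,"z": 0,"roll": 0},{"x": 0,"y": 0,"z": 0.01,"roll": 0},{"x": 0,"y": 0,"z": 0.025,"roll": 0},{"x": 0,"y": 0,"z": 0.02,"roll": 0},{"x": 0,"y": 0,"z": 0.005,"roll": 0}]}}

```text
t: 14.82
eef_pos: [0.5037, 0.0515, 0.083]
ee_rot: [[-0.247, 0.969, -0.004], [0.969, 0.247, -0.0], [0.001, -0.004, -1.0]]
wrist_force: [-0.0, -0.0, 0.5]
grip_width: 0.0879
finger_force: 0.0
```

Run:
```python
from plan import *
b=np.array([.479,.160,.056]);yv=np.array([-.247,.969,0]);xv=np.array([.969,.247,0])
s=robot.observe();d=np.array(s['eef_pos'])-b; print(s['t'],s['eef_pos'],d@xv,d@yv,s['grip_width'],s['wrist_force'])
c=cam('wrist'); cv2.imwrite('pics/w5.png',c['pixels'])
```

```text
14.825 [0.50368882 0.05145483 0.08296035] -0.0028871890097936833 -0.11127840770010303 0.08786866752521422 [-0.01124772 -0.02793514  0.50711193]
```

View pics/w5.png

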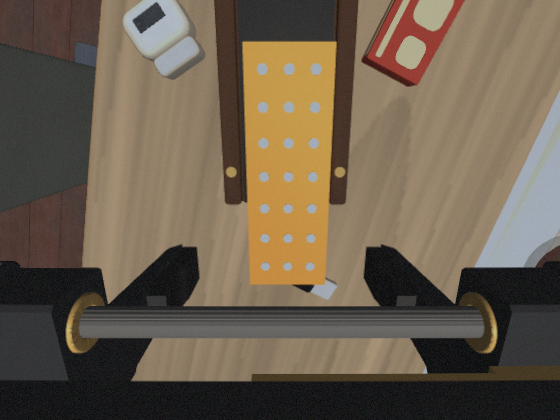

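The wrist view shows the plate centred at x≈288 between the fingers (midline 281), about 3 mm to the right. The overhang runs from 203 to 284 px. I'll shift +3 mm in y and descend.

Emit:
{"api": "send_rows", "payload": {"deltas": [{"x": 0,"y": 0.003,"z": 0.006,"roll": 0},{"x": 0,"y": 0,"z": 0.01,"roll": 0},{"x": 0,"y": 0,"z": 0.008,"roll": 0},{"x": 0,"y": 0,"z": 0.004,"roll": 0},{"x": 0,"y": 0,"z": 0,"roll": 0}]}}

```text
t: 15.5
eef_pos: [0.508, 0.0517, 0.0566]
ee_rot: [[-0.246, 0.969, -0.001], [0.969, 0.246, -0.0], [0.0, -0.001, -1.0]]
wrist_force: [0.2, -0.4, 0.5]
grip_width: 0.0882
finger_force: 0.0
```

Emit:
{"api": "send_rows", "payload": {"deltas": [{"x": 0,"y": 0,"z": 0,"roll": 0},{"x": 0,"y": 0,"z": 0,"roll": 0},{"x": 0,"y": 0,"z": 0,"roll": 0},{"x": 0,"y": 0,"z": 0,"roll": 0},{"x": 0,"y": 0,"z": 0,"roll": 0}]}}

```text
t: 16.12
eef_pos: [0.5084, 0.0518, 0.057]
ee_rot: [[-0.246, 0.969, 0.0], [0.969, 0.246, 0.0], [0.0, 0.0, -1.0]]
wrist_force: [-0.3, -0.1, -0.2]
grip_width: 0.0883
finger_force: 0.0
```

Emit:
{"api": "send_rows", "payload": {"deltas": [{"x": 0,"y": 0,"z": 0.003,"roll": 0},{"x": 0,"y": 0,"z": 0.003,"roll": 0},{"x": 0,"y": 0,"z": 0,"roll": 0},{"x": 0,"y": 0,"z": 0,"roll": 0},{"x": 0,"y": 0,"z": 0,"roll": 0}], "claw": 1, "grip_force": 40}}

```text
t: 16.75
eef_pos: [0.5082, 0.0517, 0.051]
ee_rot: [[-0.246, 0.969, -0.0], [0.969, 0.246, -0.0], [0.0, -0.0, -1.0]]
wrist_force: [-0.6, 0.5, 0.3]
grip_width: 0.0474
finger_force: 40.0
```

Emit:
{"api": "send_rows", "payload": {"deltas": [{"x": 0,"y": 0,"z": 0,"roll": 0},{"x": 0,"y": 0,"z": 0,"roll": 0},{"x": 0,"y": 0,"z": 0,"roll": 0},{"x": 0,"y": 0,"z": 0,"roll": 0},{"x": 0,"y": 0,"z": 0,"roll": 0}]}}

```text
t: 17.38
eef_pos: [0.5082, 0.0517, 0.051]
ee_rot: [[-0.246, 0.969, -0.0], [0.969, 0.246, -0.0], [0.0, -0.0, -1.0]]
wrist_force: [-1.0, 0.0, 0.2]
grip_width: 0.0468
finger_force: 40.0
```

Gripped at 47 mm, 40 N. I'll lift gently and check for droop.

Emit:
{"api": "send_rows", "payload": {"deltas": [{"x": 0,"y": 0,"z": -0.001,"roll": 0},{"x": 0,"y": 0,"z": -0.003,"roll": 0},{"x": 0,"y": 0,"z": -0.006,"roll": 0},{"x": 0,"y": 0,"z": -0.006,"roll": 0},{"x": 0,"y": 0,"z": -0.004,"roll": 0}]}}

```text
t: 18.0
eef_pos: [0.509, 0.0518, 0.0719]
ee_rot: [[-0.246, 0.969, 0.001], [0.969, 0.246, 0.0], [-0.0, 0.001, -1.0]]
wrist_force: [0.2, -0.3, -1.2]
grip_width: 0.0471
finger_force: 40.0
```

Run:
```python
from plan import *
s=robot.observe(); print(s['t'],s['eef_pos'],s['wrist_force'],s['wrist_torque'],s['grip_width'],s['finger_force'])
p=cam('side')['pixels'];q=cam('wrist')['pixels']
a=cv2.resize(p[140:300,150:350],(500,400),interpolation=cv2.INTER_CUBIC); b=cv2.resize(q[:300,130:430],(300,300))
o=np.zeros((400,800,3),np.uint8);o[:,:500]=a;o[:300,500:]=b;cv2.imwrite('pics/lift.png',o)
```

```text
18.0 [0.50895417 0.0518132  0.0718709 ] [ 0.20716495 -0.31167375 -1.23555678] [-0.09260221 -0.14922009  0.0463092 ] 0.04713042094948437 39.99105289578438
```

View pics/lift.png

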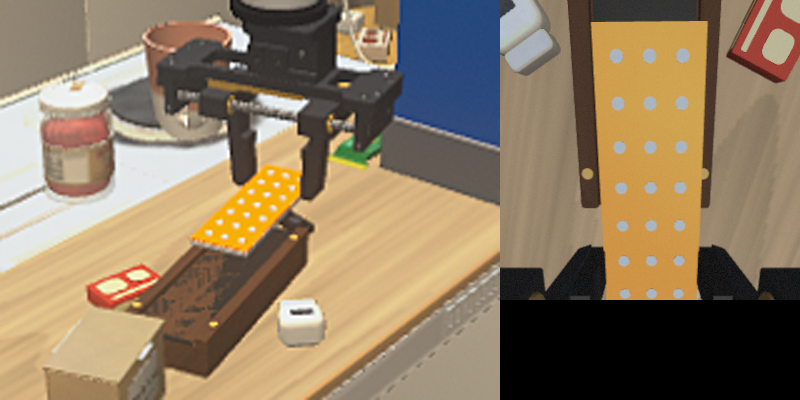

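The plate is held level between the fingers, clear of the base. Next I'll raise it well above the standing flap (top at z≈0.276) before crossing.

Emit:
{"api": "send_rows", "payload": {"deltas": [{"x": 0,"y": 0,"z": -0.012,"roll": 0},{"x": 0,"y": 0,"z": -0.025,"roll": 0},{"x": 0,"y": 0,"z": -0.035,"roll": 0},{"x": 0,"y": 0,"z": -0.038,"roll": 0},{"x": 0,"y": 0,"z": -0.04,"roll": 0}]}}

```text
t: 18.73
eef_pos: [0.508, 0.0517, 0.2226]
ee_rot: [[-0.246, 0.969, -0.0], [0.969, 0.246, 0.0], [0.0, -0.0, -1.0]]
wrist_force: [0.6, -0.7, -0.2]
grip_width: 0.0473
finger_force: 40.0
```

Emit:
{"api": "send_rows", "payload": {"deltas": [{"x": 0,"y": -0.006,"z": -0.038,"roll": 1.5},{"x": 0,"y": -0.01,"z": -0.032,"roll": 3},{"x": 0,"y": -0.01,"z": -0.025,"roll": 3},{"x": 0,"y": -0.01,"z": -0.012,"roll": 3},{"x": 0,"y": -0.006,"z": -0.005,"roll": 2.5}]}}

```text
t: 19.35
eef_pos: [0.4669, 0.0448, 0.3349]
ee_rot: [[-0.02, 1.0, 0.002], [1.0, 0.02, 0.0], [0.0, 0.002, -1.0]]
wrist_force: [0.1, -0.1, -1.6]
grip_width: 0.0471
finger_force: 40.0
```

```bash
python3 -c "
from plan import *
plan([.471,-.287,.335],1.1,10)"
```

```text
t 19.35 pos [0.4669 0.0448 0.3349] ang 1.17 F [ 0.1 -0.1 -1.6] w 0.0471
[-33.2  -0.3  -0. ] 0.0
[-33.2  -0.3  -0. ] 0.0
[-33.2  -0.3  -0. ] 0.0
[-33.2  -0.2  -0. ] 0.0
[-33.2  -0.2  -0. ] 0.0
[-33.2  -0.2  -0. ] 0.0
[-33.2  -0.2  -0. ] 0.0
[-33.2  -0.2  -0. ] 0.0
[-33.2  -0.2  -0. ] 0.0
[-33.2  -0.2  -0. ] 0.0
```

Emit:
{"api": "send_rows", "payload": {"deltas": [{"x": -0.015,"y": 0,"z": 0,"roll": 0},{"x": -0.03,"y": 0,"z": 0,"roll": 0},{"x": -0.04,"y": 0,"z": 0,"roll": 0},{"x": -0.045,"y": 0,"z": 0,"roll": 0},{"x": -0.045,"y": 0,"z": 0,"roll": 0}]}}

```text
t: 19.98
eef_pos: [0.4704, -0.1323, 0.3327]
ee_rot: [[-0.023, 1.0, -0.0], [1.0, 0.023, -0.0], [-0.0, -0.0, -1.0]]
wrist_force: [0.6, 0.1, -0.8]
grip_width: 0.047
finger_force: 40.0
```

Emit:
{"api": "send_rows", "payload": {"deltas": [{"x": -0.045,"y": 0,"z": 0,"roll": 0},{"x": -0.045,"y": 0,"z": 0,"roll": 0},{"x": -0.035,"y": 0,"z": 0,"roll": 0},{"x": -0.022,"y": 0,"z": 0,"roll": 0},{"x": -0.01,"y": 0,"z": 0,"roll": 0}]}}

```text
t: 20.6
eef_pos: [0.474, -0.2883, 0.3325]
ee_rot: [[-0.021, 1.0, -0.001], [1.0, 0.021, 0.001], [0.001, -0.001, -1.0]]
wrist_force: [-0.2, 0.3, 0.1]
grip_width: 0.0472
finger_force: 40.0
```

Run:
```python
from plan import *
plan([.471,-.287,.085],1.1,10)
c=cam('side')['pixels'];t=cam('wrist');q=t['pixels']
a=cv2.resize(c[60:260,230:430],(400,400),interpolation=cv2.INTER_CUBIC)
o=np.zeros((420,800,3),np.uint8);o[:400,:400]=a;o[:300,400:]=cv2.resize(q,(400,300));cv2.imwrite('pics/cross.png',o)
yv=np.array([-.019,1,0]);xv=np.array([1,.019,0]);b=np.array([.470,-.226,0])
print([np.round(proj(t,[b+xv*x+yv*y+[0,0,z]])[0]*400/560+[400,0]) for x,y,z in((-.06,-.088,.06),(.06,-.088,.06),(-.032,-.078,.023),(.032,-.078,.023))])
```

```text
t 20.60 pos [ 0.474  -0.2883  0.3325] ang 1.20 F [-0.2  0.3  0.1] w 0.0472
[ 0.1 -0.3 24.8] 0.0
[ 0.1 -0.3 24.8] 0.0
[ 0.1 -0.3 24.8] 0.0
[ 0.1 -0.3 24.8] 0.0
[ 0.1 -0.3 24.8] 0.0
[ 0.1 -0.3 24.8] 0.0
[ 0.1 -0.3 24.8] 0.0
[ 0.1 -0.3 24.8] 0.0
[ 0.1 -0.3 24.8] 0.0
[ 0.1 -0.3 24.8] 0.0
[array([569., 135.]), array([629., 135.]), array([584., 126.]), array([614., 126.])]
```

View pics/cross.png

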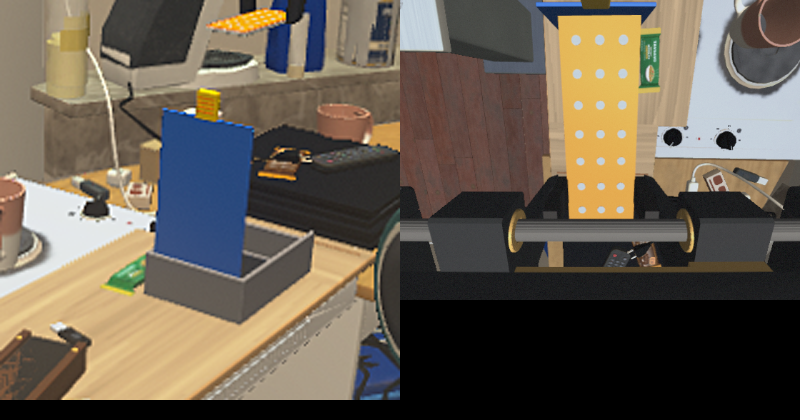

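The side view shows the flap standing and the plate level in the gripper. In the wrist view the plate's far end clears the flap's top. I'll descend to just above the end wall.

Emit:
{"api": "send_rows", "payload": {"deltas": [{"x": 0,"y": -0.001,"z": 0.015,"roll": 0},{"x": 0,"y": -0.001,"z": 0.025,"roll": 0},{"x": 0,"y": -0.001,"z": 0.03,"roll": 0},{"x": 0,"y": 0,"z": 0.03,"roll": 0},{"x": 0,"y": 0,"z": 0.03,"roll": 0}]}}

```text
t: 21.32
eef_pos: [0.4709, -0.2855, 0.2012]
ee_rot: [[-0.024, 1.0, -0.001], [1.0, 0.024, 0.001], [0.001, -0.001, -1.0]]
wrist_force: [-0.1, 0.2, -0.9]
grip_width: 0.0473
finger_force: 40.0
```

Emit:
{"api": "send_rows", "payload": {"deltas": [{"x": 0,"y": 0,"z": 0.03,"roll": 0},{"x": 0,"y": 0,"z": 0.03,"roll": 0},{"x": 0,"y": 0,"z": 0.028,"roll": 0},{"x": 0,"y": 0,"z": 0.018,"roll": 0},{"x": 0,"y": 0,"z": 0.009,"roll": 0}]}}

```text
t: 21.95
eef_pos: [0.4707, -0.286, 0.0867]
ee_rot: [[-0.023, 1.0, -0.002], [1.0, 0.023, 0.001], [0.001, -0.001, -1.0]]
wrist_force: [-0.6, 0.2, -0.5]
grip_width: 0.0474
finger_force: 40.0
```

Run:
```python
from plan import *
plan([.471,-.267,.085],1.1,3)
t=cam('wrist');q=t['pixels']
yv=np.array([-.019,1,0]);xv=np.array([1,.019,0]);b=np.array([.470,-.226,0])
h=cv2.cvtColor(q,cv2.COLOR_BGR2HSV);m=((h[...,0]>8)&(h[...,0]<28)&(h[...,1]>150)&(h[...,2]>120))
for r in range(40,280,40):
    k=np.where(m[r,150:420])[0]+150; print(r,k.min() if len(k) else None,k.max() if len(k) else None,len(k), np.round(at(t,k.min(),r,.091),4)[:2] if len(k) else '',np.round(at(t,k.max(),r,.091),4)[:2] if len(k) else '')
k=np.where(m[:,260:300].sum(1)>20)[0];print(k.min(),at(t,280,k.min(),.091))
for y in(-.02,0,.02,.04): print(y,[at(t,*p,.071)[:2].round(4) for p in proj(t,[b+xv*-.06+yv*y+[0,0,.071],b+xv*.06+yv*y+[0,0,.071]])])
```

```text
t 21.95 pos [ 0.4707 -0.286   0.0867] ang 1.31 F [-0.6  0.2 -0.5] w 0.0474
[6.3 0.2 0.6] 0.1
[6.3 0.2 0.6] 0.1
[6.3 0.2 0.6] 0.1
40 223 335 113 [ 0.4448 -0.1814] [ 0.4914 -0.1803]
80 225 334 108 [ 0.4452 -0.1969] [ 0.4921 -0.1958]
120 227 332 105 [ 0.4456 -0.2134] [ 0.4924 -0.2124]
160 229 330 102 [ 0.4461 -0.2312] [ 0.4927 -0.2302]
200 231 329 99 [ 0.4465 -0.2504] [ 0.4936 -0.2494]
240 234 328 95 [ 0.4475 -0.2712] [ 0.4945 -0.2701]
22 [ 0.46841591 -0.17421307  0.091     ]
-0.02 [array([ 0.4104, -0.2471]), array([ 0.5304, -0.2449])]
0 [array([ 0.41  , -0.2271]), array([ 0.53  , -0.2249])]
0.02 [array([ 0.4096, -0.2071]), array([ 0.5296, -0.2049])]
0.04 [array([ 0.4092, -0.1871]), array([ 0.5292, -0.1849])]
```

Emit:
{"api": "send_rows", "payload": {"deltas": [{"x": 0.006,"y": 0,"z": 0,"roll": 0.7},{"x": 0.008,"y": 0,"z": 0,"roll": 0},{"x": 0.004,"y": 0,"z": 0.005,"roll": 0},{"x": 0,"y": 0,"z": 0.015,"roll": 0},{"x": 0,"y": 0,"z": 0.015,"roll": 0}]}}

```text
t: 22.62
eef_pos: [0.4709, -0.2691, 0.0519]
ee_rot: [[-0.01, 1.0, -0.0], [1.0, 0.01, -0.0], [-0.0, -0.0, -1.0]]
wrist_force: [0.5, 0.1, -1.2]
grip_width: 0.047
finger_force: 40.0
```

Emit:
{"api": "send_rows", "payload": {"deltas": [{"x": 0,"y": 0,"z": 0.01,"roll": 0},{"x": 0,"y": 0,"z": 0.006,"roll": 0},{"x": 0,"y": 0,"z": 0.003,"roll": 0},{"x": 0,"y": 0,"z": 0,"roll": 0},{"x": 0,"y": 0,"z": 0,"roll": 0}]}}

```text
t: 23.25
eef_pos: [0.4715, -0.2694, 0.0344]
ee_rot: [[-0.01, 1.0, 0.001], [1.0, 0.01, -0.0], [-0.0, 0.001, -1.0]]
wrist_force: [-0.8, 0.1, -1.3]
grip_width: 0.0471
finger_force: 40.0
```

Emit:
{"api": "send_rows", "payload": {"deltas": [{"x": 0.001,"y": 0,"z": 0.004,"roll": 0},{"x": 0,"y": 0,"z": 0.003,"roll": 0},{"x": 0,"y": 0,"z": 0.001,"roll": 0},{"x": 0,"y": 0,"z": 0,"roll": 0},{"x": 0,"y": 0,"z": 0,"roll": 0}]}}

```text
t: 23.88
eef_pos: [0.4711, -0.2682, 0.026]
ee_rot: [[-0.01, 1.0, 0.0], [1.0, 0.01, -0.0], [-0.0, 0.0, -1.0]]
wrist_force: [0.7, -0.2, -1.0]
grip_width: 0.047
finger_force: 40.0
```

Emit:
{"api": "send_rows", "payload": {"deltas": [{"x": 0,"y": 0,"z": 0.0005,"roll": 0},{"x": 0,"y": 0,"z": 0.0005,"roll": 0},{"x": 0,"y": 0,"z": 0,"roll": 0},{"x": 0,"y": 0,"z": 0,"roll": 0},{"x": 0,"y": 0,"z": 0,"roll": 0}]}}

```text
t: 24.5
eef_pos: [0.4711, -0.2682, 0.025]
ee_rot: [[-0.01, 1.0, 0.0], [1.0, 0.01, 0.0], [0.0, 0.0, -1.0]]
wrist_force: [0.4, 0.0, -1.7]
grip_width: 0.0469
finger_force: 40.0
```

Emit:
{"api": "send_rows", "payload": {"deltas": [{"x": 0,"y": 0,"z": 0.0004,"roll": 0},{"x": 0,"y": 0,"z": 0.0004,"roll": 0},{"x": 0,"y": 0,"z": 0,"roll": 0},{"x": 0,"y": 0,"z": 0,"roll": 0},{"x": 0,"y": 0,"z": 0,"roll": 0}]}}

```text
t: 25.12
eef_pos: [0.4711, -0.2682, 0.0242]
ee_rot: [[-0.01, 1.0, 0.0], [1.0, 0.01, -0.0], [-0.0, 0.0, -1.0]]
wrist_force: [-0.4, -0.1, -0.4]
grip_width: 0.0472
finger_force: 40.0
```

Emit:
{"api": "send_rows", "payload": {"deltas": [{"x": 0,"y": 0,"z": 0.0003,"roll": 0},{"x": 0,"y": 0,"z": 0.0003,"roll": 0},{"x": 0,"y": 0,"z": 0,"roll": 0},{"x": 0,"y": 0,"z": 0,"roll": 0},{"x": 0,"y": 0,"z": 0,"roll": 0}]}}

```text
t: 25.75
eef_pos: [0.4711, -0.2682, 0.0239]
ee_rot: [[-0.01, 1.0, 0.0], [1.0, 0.01, -0.0], [-0.0, 0.0, -1.0]]
wrist_force: [-1.9, 1.0, 5.2]
grip_width: 0.0469
finger_force: 40.0
```

The plate is resting on the bed at 5 N. I'll release with a partial opening, since the fingers must stay inside the side walls, then rise.

Emit:
{"api": "send_rows", "payload": {"deltas": [{"x": 0,"y": 0,"z": 0,"roll": 0},{"x": 0,"y": 0,"z": 0,"roll": 0},{"x": 0,"y": 0,"z": 0,"roll": 0},{"x": 0,"y": 0,"z": 0,"roll": 0},{"x": 0,"y": 0,"z": 0,"roll": 0}], "claw": 0.32, "grip_force": 10}}

```text
t: 26.38
eef_pos: [0.4709, -0.2681, 0.0235]
ee_rot: [[-0.01, 1.0, -0.0], [1.0, 0.01, 0.0], [0.0, -0.0, -1.0]]
wrist_force: [0.0, -0.2, 0.0]
grip_width: 0.0598
finger_force: 0.0
```

Emit:
{"api": "send_rows", "payload": {"deltas": [{"x": 0,"y": 0,"z": -0.005,"roll": 0},{"x": 0,"y": 0,"z": -0.015,"roll": 0},{"x": 0,"y": 0,"z": -0.03,"roll": 0},{"x": 0,"y": 0,"z": -0.04,"roll": 0},{"x": 0,"y": 0,"z": -0.04,"roll": 0}]}}

```text
t: 27.0
eef_pos: [0.4711, -0.2682, 0.1559]
ee_rot: [[-0.01, 1.0, 0.001], [1.0, 0.01, -0.0], [-0.0, 0.001, -1.0]]
wrist_force: [-0.2, -0.3, -0.4]
grip_width: 0.0599
finger_force: 0.0
```

Emit:
{"api": "send_rows", "payload": {"deltas": [{"x": -0.02,"y": 0,"z": -0.04,"roll": 0},{"x": -0.03,"y": 0,"z": -0.03,"roll": 0},{"x": -0.03,"y": 0,"z": 0,"roll": 0},{"x": -0.02,"y": 0,"z": 0,"roll": 0},{"x": 0,"y": 0,"z": 0,"roll": 0}]}}

```text
t: 27.62
eef_pos: [0.4716, -0.3688, 0.2234]
ee_rot: [[-0.008, 1.0, -0.001], [1.0, 0.008, 0.001], [0.001, -0.001, -1.0]]
wrist_force: [-0.2, 0.5, -1.2]
grip_width: 0.0604
finger_force: 0.0
```

Run:
```python
from plan import *
s=robot.observe();print(s['t'],s['eef_pos'],s['grip_width'],s['wrist_force'])
yv=np.array([-.019,1,0]);xv=np.array([1,.019,0]);b=np.array([.470,-.226,0])
for n in('top','wrist'):
    c=cam(n);h=cv2.cvtColor(c['pixels'],cv2.COLOR_BGR2HSV);m=((h[...,0]>12)&(h[...,0]<28)&(h[...,1]>150)&(h[...,2]>120)).astype(np.uint8)
    w=np.zeros_like(m);poly=proj(c,[b+xv*x+yv*y+[0,0,.029] for x,y in((-.06,-.088),(.06,-.088),(.06,.088),(-.06,.088))])
    cv2.fillPoly(w,[poly.round().astype(int)],1); m=m*w
    k=np.argwhere(m)[:,::-1].astype(np.float32); print(n,len(k))
    if len(k)>50:
        r=cv2.boxPoints(cv2.minAreaRect(k)); Q=np.array([at(c,*p,.029) for p in r]); print(Q.round(4)); d=Q.mean(0)-b; print('centre rel box',d@xv,d@yv,'sides',np.linalg.norm(Q[1]-Q[0]),np.linalg.norm(Q[2]-Q[1]))
        e=Q[1]-Q[0]; f=Q[2]-Q[1]; e=e if np.linalg.norm(e)>np.linalg.norm(f) else f; print('dir',np.degrees(np.arctan2(e[1],e[0])))
# flap: tab yellow pixels in side view
c=cam('side');h=cv2.cvtColor(c['pixels'],cv2.COLOR_BGR2HSV)
m=((h[...,0]>24)&(h[...,0]<34)&(h[...,1]>180)&(h[...,2]>150)); k=np.argwhere(m[:,280:400]);print('tab px',len(k),(k.mean(0)[::-1]+[280,0]) if len(k) else '')
for t in(1.2,1.3,1.4,1.5,1.6): print(t,proj(c,[[.468,-.1414-.2*np.cos(t)+.004*np.sin(t),.061+.2*np.sin(t)+.004*np.cos(t)]])[0].round(1))
```

```text
27.625 [ 0.47161041 -0.36882232  0.22341219] 0.06037924495968155 [-0.22246197  0.51751455 -1.21768617]
top 550
[[ 0.5089 -0.1652  0.029 ]
 [ 0.5051 -0.2981  0.029 ]
 [ 0.4429 -0.2946  0.029 ]
 [ 0.4467 -0.1625  0.029 ]]
centre rel box 0.005808647749697439 -0.004226182430748651 sides 0.1329815063208186 0.06227357698461395
dir -91.64608573516988
wrist 37
tab px 37 [317.32432432 141.81081081]
1.2 [347.4 111. ]
1.3 [343.3 110.1]
1.4 [338.9 110. ]
1.5 [334.3 110.9]
1.6 [329.5 112.7]
```

Run:
```python
from plan import *
yv=np.array([-.019,1,0]);xv=np.array([1,.019,0]);b=np.array([.470,-.226,0])
c=cam('wrist');h=cv2.cvtColor(c['pixels'],cv2.COLOR_BGR2HSV)
for y in(.085,.06,.03,0,-.03,-.06,-.08): 
    p=proj(c,[b+xv*.008+yv*y+[0,0,.029]])[0];u,v=p.round().astype(int); print(y,u,v,h[v,u] if 0<=v<420 else '')
m=((h[...,0]>5)&(h[...,0]<28)&(h[...,1]>190)&(h[...,2]>60)).astype(np.uint8)
n,l,st,ce=cv2.connectedComponentsWithStats(cv2.morphologyEx(m,cv2.MORPH_CLOSE,np.ones((9,9))));i=1+st[1:,4].argmax();print(st[i],ce[i])
k=np.argwhere(l==i)[:,::-1].astype(np.float32);r=cv2.boxPoints(cv2.minAreaRect(k));Q=np.array([at(c,*p,.029) for p in r]);d=Q.mean(0)-b
print(Q.round(4),'rel box',d@xv,d@yv,np.linalg.norm(Q[1]-Q[0]),np.linalg.norm(Q[2]-Q[1]))
s=cam('side');H=cv2.cvtColor(s['pixels'],cv2.COLOR_BGR2HSV);B=((H[...,0]>100)&(H[...,0]<125)&(H[...,1]>150)&(H[...,2]>60))[60:240,280:400]
k=np.argwhere(B)+[60,280];print('blue rows',k[:,0].min(),k[:,0].max(),'cols',k[:,1].min(),k[:,1].max())
for t in(1.2,1.35,1.5,1.6):
    print(t,[proj(s,[[x,-.1414-.185*np.cos(t),.061+.185*np.sin(t)]])[0].round(0) for x in(.412,.528)])
```

```text
0.085 288 -54 
0.06 288 -23 
0.03 288 13 [ 24 146 241]
0 288 47 [ 24 143 241]
-0.03 288 79 [ 24 144 241]
-0.06 288 109 [ 24 146 241]
-0.08 289 129 [ 16  16 204]Traceback (most recent call last):
  File "<stdin>", line 7, in <module>
ValueError: attempt to get argmax of an empty sequence
```

Run:
```python
from plan import *
yv=np.array([-.019,1,0]);xv=np.array([1,.019,0]);b=np.array([.470,-.226,0])
c=cam('wrist');h=cv2.cvtColor(c['pixels'],cv2.COLOR_BGR2HSV)
m=((h[...,0]>20)&(h[...,0]<28)&(h[...,1]>120)&(h[...,2]>150))
for v in(10,40,70,100):
    k=np.where(m[v,200:360])[0]+200;P=[at(c,u,v,.029) for u in(k.min()-.5,k.max()+.5)];print(v,[((p-b)@xv*1e3).round(1) for p in P],((P[0]-b)@yv*1e3).round(1))
k=np.where(m[:,270:300].sum(1)>15)[0].max();print('front edge y rel box',(at(c,285,k+.5,.029)-b)@yv)
s=cam('side');H=cv2.cvtColor(s['pixels'],cv2.COLOR_BGR2HSV);B=((H[...,0]>100)&(H[...,0]<125)&(H[...,1]>150)&(H[...,2]>60)).astype(np.uint8)
n,l,st,ce=cv2.connectedComponentsWithStats(B[60:240,280:400]);i=1+st[1:,4].argmax();k=np.argwhere(l==i)+[60,280];q=k[:,1]-k[:,0];w=k[:,1]+k[:,0]
print('blue corners (col,row) TL',k[w.argmin()][::-1],'TR',k[q.argmax()][::-1],'BL',k[q.argmin()][::-1],'BR',k[w.argmax()][::-1])
for t in(1.2,1.35,1.5,1.6): print(t,[proj(s,[[x,-.1414-.185*np.cos(t),.061+.185*np.sin(t)]])[0].round(0) for x in(.528,.412)])
```

```text
10 [np.float64(-22.9), np.float64(24.9)] 32.7
40 [np.float64(-22.7), np.float64(24.3)] 6.3
70 [np.float64(-22.5), np.float64(24.6)] -21.4
100 [np.float64(-22.3), np.float64(25.0)] -50.5
front edge y rel box -0.06949028362564015
blue corners (col,row) TL [312 114] TR [355 123] BL [307 185] BR [348 197]
1.2 [array([324., 113.]), array([368., 123.])]
1.35 [array([318., 112.]), array([363., 122.])]
1.5 [array([312., 112.]), array([357., 122.])]
1.6 [array([307., 114.]), array([353., 124.])]
```

The plate is centred on the bed within about 1 mm and aligned with it. The flap stands at about 1.5 rad and the robot is clear, so I'm handing in.

```bash
python3 -c "
from h import *
print(robot.close_job())"
```

```text
the job is handed in; nothing more can be done
None
```

The job is handed in after about 28 s of robot time: the flap stands at about 1.5 rad, the plate lies flat, lengthwise and orange side up on the bed, centred within about 1 mm, and the robot is clear of everything; I didn't re-measure the tea box and other small things afterwards.

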